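# Seat the bent copper tube in the check cradle

## Robot

A 7-joint arm with a two-finger parallel gripper is mounted at the origin on a cart in front of the work surface, level with it; the furniture and walls round the work are solid. World frame = base frame: x ahead of the robot, y to its left, z up, the work surface at z = 0. Lengths are in m, angles in rad, forces in N, time in s.
With the tool pointing down it reaches from about 0.35 to 0.9 m from the base axis. Payload 7.2 kg.
Tool frame: the origin (TCP) lies midway between the tips of the shut fingers; the grasp point (between the pads) lies 19 mm behind it; z points along the fingers, y is the line along which they close (so a half turn about z gives the same grasp; the last joint's range is limited). The gripper opens to 85 mm and grips with 20 to 120 N. Pads are 22 mm wide; open, the fingers measure 114 mm over their backs; the gripper's body (76 mm by 85 mm) begins 54 mm behind the grasp point. The pads swing forward as they close: fully open they stand 13 mm farther back than shut.
Start: joints at [1.112, 0.411, -0.013, 1.596, 0.006, 1.134, -0.082], TCP at [0.238, -0.578, 0.202] pointing down, gripper open.
Joint ranges: [-2.95, 2.95], [-0.29, 1.99], [-1.47, 1.44], [0.14, 2.54], [-1.03, 4.17], [0.13, 1.85], [-2.86, 2.86]. Speed limits (rad/s): [2.39, 2.39, 3.01, 3.01, 3.14, 3.14, 3.14].

## Interface

Orientations are given as a 3x3 rotation matrix whose columns are the frame's x, y, z axes.
In Python, from station import manip, cams gives the robot as it stands.
- The arm moves only by the tool carry_out, never from a script. Its argument "motion" is a list of rows, each a list of 5 numbers: the opening, from 0 (shut) to 1 (fully open), then the shift along the tool's x, y, z in cm, then the turn about the tool's z in rad. In form: [[hand, dx, dy, dz, yaw], ...]. A call has 1 to 5 rows; each row shifts and turns the commanded pose from where the row before left it, along the tool's axes as they then stand; what a row does not reach is not made up. A row lasts 1/8 s, in which the tool goes at most 62.5 mm and 10.7 degrees, less where a joint would pass 70% of its speed; a pose out of reach is approached as far as the arm can. A call with a gripper value outside its range is refused whole. The fingers move at their own pace and stop on an object; the grip force is fixed at half the most. Time passes only in rows, so rows that do not move let the fingers close. It gives the time, the measured TCP pose, the force, the opening and the grip force at its end, in the units of the state.
- manip.observe(): the state, without advancing time (a new reading comes with each control period).
- cams.read_camera(name): name is "scene" or "top"; returns (picture, depth): 420x560x3 uint8, red, green, blue; 420x560 float32, m along the optical axis (not along the pixel's ray), 0 where there is no reading.
- cams.camera_model(name): a dict with "vertical_fov" (degrees; the focal length in pixels is half the picture's height over the tangent of half this angle, whatever the lens; pixels are square), "cx", "cy" (the principal point, pixels), "k1" (the pictures are not rectified: a ray, as slopes to the right and down, at radius r is drawn at 1 + k1 r^2 times it, then the intrinsics apply), "extrinsics" (4x4, takes a point from world to camera coordinates). Camera axes: x right, y down, z forward; pixel columns grow to the right and rows downward; lengths in m; the calibration is good to about 2 mm. A picture is of the moment at which its call begins. camera_model takes no time and is no camera call.
- manip.hand_in(): hands the job in; it is judged then, once.
Trained networks look in the newest picture that a camera, given by its name, has taken for a name from the list of things; names that differ only in an ending like _2 or _b are one class to them, and where a whole thing is asked for, a point or a joint stands for the part that bears it (a point fixed in the world has none). Each returns a list of dicts, best first, with "confidence" (0 to 1); they miss things now and then, are a little off and sometimes report something else, mostly with a low value. They report only what shows in the picture. A call takes as long as a camera call. They do not tell look-alikes from the thing itself.
- cams.recognise(thing, camera): "box" ([left, top, right, bottom] in pixels, round what is visible of it).
The state is a dict: "time_s": time; "joint_pos": joint angles; "dq": joint speeds; "effort": joint torques, N m; "ee_pos": TCP position; "ee_rot": TCP orientation; "force": force on the tool from outside, world axes, zero at the start; "ft_torque": the same for the moment, N m; "finger_gap": finger opening in m; "finger_force": force on a finger pad.
Only numpy, scipy, OpenCV 4.12 (cv2) and the standard library are available. Lean on these libraries where they do the work, as an engineer would, in place of code of your own. Each camera call takes 0.05 s, during which the arm holds its last target. There are 200 camera calls.

## Task

Put the bent copper tube into the check cradle with the two blue notches: turn it until its two end legs line up with the notches, lower it until both legs rest on the notch floors, and only then let go and back away. The grey steel tube is bent the other way and does not fit: leave it where it lies.

Things in the scene. Friction and masses are not known exactly. Their poses are not given: they have to be found in the camera images.
- copper_tube: Loose copper tube, 12 mm thick, 90 g, bent flat like a Z. Middle leg along its y axis from -60 to +60 mm; at y = +60 an end leg runs to x = +85 mm, at y = -60 to x = -85 mm. Same after half a turn about z. Origin: under the middle of the middle leg (black sleeve, centre of mass: grip there across x), at the underside, 6 mm below the tube's centre line; z up.
- cradle: Fixed cradle: dark plate 160 (x) x 190 (y) x 8 mm, origin under its centre on the bench, z up. Two blue notches on posts at (x, y) = (52, 60) and (-52, -60) mm, running along x, 30 mm long; floor 14 mm wide at z = 42 mm, sides spread to a mouth 42 mm wide at z = 66 mm. Seated tube: origin 42 mm above this one, x axis along this x, either way round.
- steel_tube: Loose grey steel tube of the same size, with the same black sleeve, bent the other way (mirror image: at y = +60 mm its end leg runs to -x, at y = -60 mm to +x). Origin at the underside below its middle, z up. To be left where it lies.
Not all that is in view belongs to the job. Several things look just like the copper_tube: the one meant starts farthest to the robot's left.

How it is judged:
By the outcome, as a careful person would: the job done as asked, in the order asked, and still so for the second after the job is handed in, with the robot touching nothing.
It also fails if it takes over 42 s, if anything falls off the work surface, if the arm or the gripper's body presses on something with over 40 N, if the wrist force passes 120 N, or if a joint passes its speed limit or range.

## Working session

There is one attempt and no reset: what is moved stays moved. The work goes in short steps, Python scripts to look and compute and a tool call to move; the robot and the scene stay as the last step left them, time stands still between calls to the robot, and variables do not carry over. Pictures are saved under pics/ and viewed, at most 10 in all, crops included, and the job is handed in when it is done.

Besides the shell and the picture viewer there is one more tool, called after "Emit:" as name([rows], argument=value, ...), one row to a line, values as JSON. carry_out: Moves the arm, as the interface text tells. Its arguments: {"type":"object","properties":{"motion":{"type":"array","items":{"type":"array","items":{"type":"number"}}}},"required":["motion"]}

```bash
mkdir -p pics
cat > h.py <<'E'
import numpy as np, cv2
from station import manip, cams
def K(n):
    m=cams.camera_model(n); f=210/np.tan(np.radians(m["vertical_fov"]/2))
    return f,m["cx"],m["cy"],m["k1"],np.array(m["extrinsics"])
def cloud(n,d):
    f,cx,cy,k1,T=K(n)
    v,u=np.mgrid[0:420,0:560]; x=(u-cx)/f; y=(v-cy)/f
    a,b=x.copy(),y.copy()
    for _ in range(15):
        s=1+k1*(a*a+b*b); a=x/s; b=y/s
    P=np.stack([a*d,b*d,d],-1)
    return (P-T[:3,3])@T[:3,:3]
E
python3 - <<'E'
from h import *
for n in("scene","top"):
    p,d=cams.read_camera(n); cv2.imwrite(f"pics/{n}0.png",p[...,::-1]); np.savez(f"{n}0.npz",p=p,d=d,P=cloud(n,d))
    for t in("copper_tube","cradle","steel_tube"):
        for r in cams.recognise(t,n): 
            b=np.array(r["box"]).round().astype(int); c=cloud(n,d)[min(419,(b[1]+b[3])//2),min(559,(b[0]+b[2])//2)]
            print(n,t,round(r["confidence"],2),b,c.round(3))
s=manip.observe();print(s["ee_pos"],s["ee_rot"],s["finger_gap"],s["time_s"])
E
```

```text
scene copper_tube 0.74 [336 206 385 234] [ 0.593 -0.252  0.011]
scene copper_tube 0.7 [362 244 409 292] [ 0.408 -0.375  0.002]
scene cradle 0.64 [182 186 197 216] [0.457 0.252 0.034]
scene steel_tube 0.81 [255 193 289 227] [0.557 0.017 0.002]
top copper_tube 0.96 [382 212 436 278] [ 0.423 -0.37   0.01 ]
top copper_tube 0.61 [336 143 377 212] [ 0.607 -0.238  0.01 ]
top cradle 0.89 [111 192 184 256] [0.496 0.323 0.007]
top steel_tube 0.85 [223 170 293 221] [0.565 0.024 0.014]
[ 0.23802356 -0.57779157  0.20224587] [[ 9.24614600e-01  3.80903961e-01 -1.20517375e-04]
 [ 3.80903980e-01 -9.24614565e-01  2.53819104e-04]
 [-1.47514184e-05 -2.80590397e-04 -9.99999961e-01]] 0.08546608544737286 0.4
```

View pics/top0.png

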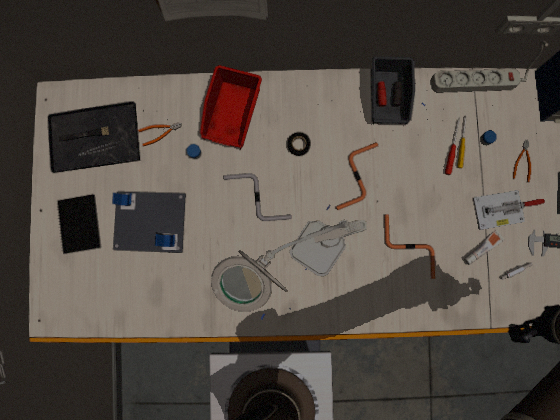

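View pics/scene0.png

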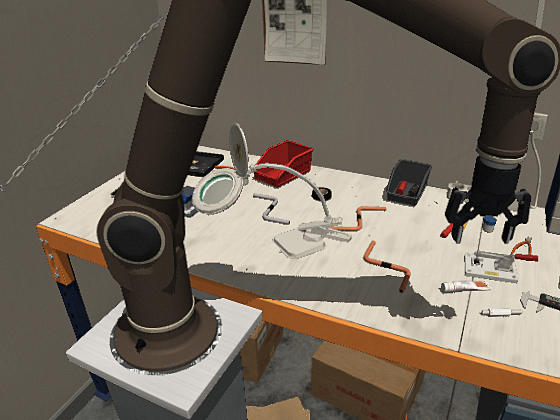

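The top view shows two copper Z tubes: A at about (357,177) and B at about (409,246). The steel mirror tube is at (257,197), the cradle at (149,222), and a magnifier lamp at about (240,280) to (360,225). Image left is the robot's left (+y), so A (y≈-0.24) lies farther left than B (y≈-0.37), and A is the one meant. I'll enlarge it to confirm and measure.

Run:
```python
from h import *
z=np.load("top0.npz"); p,d,P=z["p"],z["d"],z["P"]
cv2.imwrite("pics/cropA.png",cv2.resize(p[130:290,210:450],None,fx=3.3,fy=3.3,interpolation=cv2.INTER_CUBIC)[...,::-1])
hsv=cv2.cvtColor(p,cv2.COLOR_RGB2HSV).astype(int)
# tube A : copper pixels
from scipy.optimize import least_squares
m=np.zeros((420,560),bool); m[135:218,328:385]=1
cu=m&(hsv[...,1]>110)&((hsv[...,0]<18)|(hsv[...,0]>170))&(hsv[...,2]>60)
q=P[cu]; print(len(q),q.mean(0),np.median(q[:,2]))
Z=[np.array(s) for s in ([[0,-.06],[0,.06]],[[0,.06],[.085,.06]],[[0,-.06],[-.085,-.06]])]
def res(t):
    c,s=np.cos(t[2]),np.sin(t[2]); l=(q[:,:2]-t[:2])@np.array([[c,-s],[s,c]])
    D=[]
    for a,b in Z:
        k=np.clip(((l-a)@(b-a))/((b-a)@(b-a)),0,1); D.append(np.linalg.norm(l-a-k[:,None]*(b-a),axis=1))
    return np.min(D,0)
best=min((least_squares(res,[q[:,0].mean(),q[:,1].mean(),a]) for a in np.arange(-3,3.1,.5)),key=lambda r:r.cost)
print("tubeA",best.x,np.sqrt(2*best.cost/len(q)))
# cradle
bl=(hsv[...,0]>95)&(hsv[...,0]<125)&(hsv[...,1]>150)&(hsv[...,2]>50)
n,L,st,ce=cv2.connectedComponentsWithStats(bl.astype(np.uint8))
for i in range(1,n):
    if st[i,4]>15: print("blue",st[i],P[L==i].mean(0).round(4),P[L==i][:,2].max())
m=np.zeros((420,560),bool); m[185:258,105:190]=1
pl=m&(P[...,2]>.003)&(P[...,2]<.015)
r=cv2.minAreaRect(P[pl][:,:2].astype(np.float32)*1000); print("plate",r)
# lamp etc heights
m=np.zeros((420,560),bool); m[210:315,205:370]=1
h=m&(P[...,2]>.04); g=P[h]
for lo in np.arange(-.25,.25,.03):
    k=g[(g[:,1]>lo)&(g[:,1]<lo+.03)]
    if len(k): print(round(lo,2),"x",k[:,0].min().round(3),k[:,0].max().round(3),"z",k[:,2].max().round(3))
```

```text
365 [ 0.60797504 -0.23827087  0.01778673] 0.0109331198832844
tubeA [ 0.60910973 -0.23728399  1.91781431] 0.016797885754631838
blue [485 131  11  12 108] [ 0.7054 -0.6014  0.0375] 0.04297859019129596
blue [187 145  13  12 112] [0.6842 0.192  0.0385] 0.04484401543436288
blue [113 193  15  12 150] [0.5582 0.3835 0.0506] 0.07115003326943457
blue [129 194   2  10  18] [0.5552 0.3533 0.0665] 0.07032490198876595
blue [155 234  16  13 161] [0.448  0.268  0.0591] 1.3602331713018436
plate ((505.243408203125, 325.822265625), (234.83152770996094, 195.5797882080078), 89.01099395751953)
-0.25 x 0.46 0.486 z 0.083
-0.22 x 0.448 0.492 z 0.093
-0.19 x 0.442 0.487 z 0.168
-0.16 x 0.437 0.472 z 0.199
-0.13 x 0.435 0.452 z 0.219
-0.1 x 0.424 0.442 z 0.229
-0.07 x 0.32 0.431 z 0.307
-0.04 x 0.323 0.419 z 1.36
-0.01 x 0.28 0.409 z 0.35
0.02 x 0.271 0.404 z 0.343
0.05 x 0.271 0.406 z 0.308
0.08 x 0.276 0.396 z 0.206
0.11 x 0.296 0.386 z 0.191
```

View pics/cropA.png

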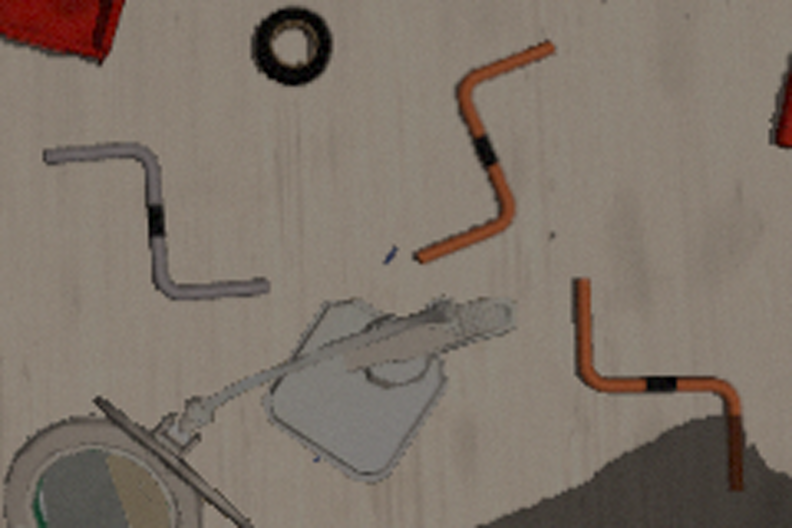

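A is confirmed as the same Z as the task describes: in the image its top end leg goes right and its bottom leg goes left, with the sleeve at about (357,176). The first fit was thrown off by depth outliers, so I'm redoing it with them filtered out.

```bash
cat >> h.py <<'E'
from scipy.optimize import least_squares
Z=[np.array(s) for s in ([[0,-.06],[0,.06]],[[0,.06],[.085,.06]],[[0,-.06],[-.085,-.06]])]
def fit_tube(q):
    def res(t):
        c,s=np.cos(t[2]),np.sin(t[2]); l=(q[:,:2]-t[:2])@np.array([[c,-s],[s,c]])
        D=[]
        for a,b in Z:
            k=np.clip(((l-a)@(b-a))/((b-a)@(b-a)),0,1); D.append(np.linalg.norm(l-a-k[:,None]*(b-a),axis=1))
        return np.min(D,0)
    c=np.median(q,0)
    r=min((least_squares(res,[c[0],c[1],a],loss="soft_l1",f_scale=.004) for a in np.arange(-3,0.3,.3)),key=lambda r:r.cost)
    return r.x,np.median(res(r.x))
def copper(p):
    h=cv2.cvtColor(p,cv2.COLOR_RGB2HSV).astype(int)
    return (h[...,1]>110)&((h[...,0]<18)|(h[...,0]>170))&(h[...,2]>60)
E
python3 - <<'E'
from h import *
z=np.load("top0.npz"); p,d,P=z["p"],z["d"],z["P"]
m=np.zeros((420,560),bool); m[135:218,328:385]=1
q=P[m&copper(p)&(P[...,2]>.002)&(P[...,2]<.03)]; print(len(q),fit_tube(q))
hsv=cv2.cvtColor(p,cv2.COLOR_RGB2HSV).astype(int)
m=np.zeros((420,560),bool); m[185:258,105:190]=1
print(p[225,130],p[225,103],p[225,195],p[245,140])
pl=(m&(p.max(2)<115)).astype(np.uint8); pl=cv2.morphologyEx(pl,cv2.MORPH_OPEN,np.ones((5,5)))
# ray-plane intersection at z=.008
f,cx,cy,k1,T=K("top"); Pu=cloud("top",np.ones((420,560))); C=-T[:3,:3].T@T[:3,3]; D=Pu-C
G=C+D*((.008-C[2])/D[...,2])[...,None]
print("cam",C,"f",f)
print("plate",cv2.minAreaRect(G[pl>0][:,:2].astype(np.float32)*1000),pl.sum())
bl=m&(hsv[...,0]>95)&(hsv[...,0]<125)&(hsv[...,1]>150)&(hsv[...,2]>50)
for h in((110,140,190,208),(145,180,230,250)):
    k=np.zeros_like(m);k[h[2]:h[3],h[0]:h[1]]=1;k&=bl
    g=P[k]; g=g[(g[:,2]>.06)&(g[:,2]<.08)]; print(g.mean(0),g.min(0),g.max(0))
    g=P[k]; g=g[(g[:,2]>.035)&(g[:,2]<.048)]; print("floor",len(g),g.mean(0) if len(g) else 0)
cv2.imwrite("pics/cr.png",cv2.resize(p[180:265,95:200],None,fx=7,fy=7,interpolation=cv2.INTER_CUBIC)[...,::-1])
E
```

```text
351 (array([ 0.61122193, -0.23985281, -1.22093564]), np.float64(0.0025390522505652283))
[46 42 48] [135 126 114] [139 130 116] [48 45 47]
cam [ 0.35269237 -0.03717076  1.36023317] f 516.1381103993824
plate ((503.484619140625, 322.3493347167969), (201.84738159179688, 162.1092529296875), 87.65819549560547) 4118
[0.55661285 0.37843997 0.06486341] [0.54413912 0.35182998 0.06052802] [0.57007665 0.39923345 0.07115003]
floor 72 [0.55762223 0.37614883 0.04374782]
[0.4487541  0.27115117 0.06560778] [0.43427099 0.23856679 0.0608607 ] [0.46348146 0.28673506 0.07170643]
floor 78 [0.44869468 0.26296521 0.04299691]
```

View pics/cr.png

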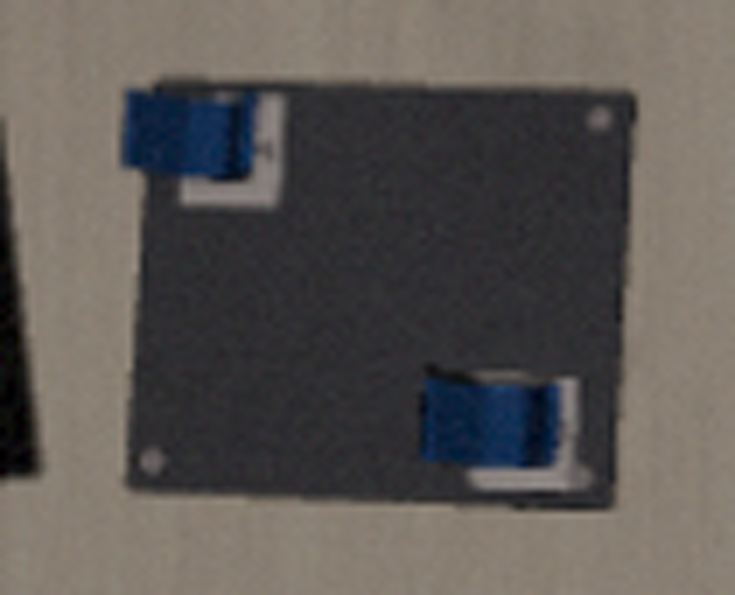

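The crop shows the plate turned about -0.04 rad. The blue notches are at crop (190,130) and (490,420), which puts the cradle centre near (0.503, 0.321). Copper tube A is at (0.611, -0.240) with its x axis at -70°. I'll go above it now.

Emit:
carry_out([
  [1, 4.7, -1.7, 0, 0],
  [1, 4.7, -1.7, 0, 0],
  [1, 4.7, -1.7, 0, 0],
  [1, 4.7, -1.7, 0, 0],
  [1, 4.7, -1.7, 0, 0],
])

```text
time_s: 1.02
ee_pos: [0.4241, -0.4086, 0.2026]
ee_rot: [[0.925, 0.381, 0.0], [0.381, -0.925, -0.0], [0.0, 0.0, -1.0]]
force: [0.4, -0.8, -0.0]
finger_gap: 0.085
finger_force: 0.0
```

Emit:
carry_out([
  [1, 4.7, -1.7, 0, 0],
  [1, 4.7, -1.7, 0, 0],
  [1, 4.7, -1.7, 0, 0.02],
  [1, 4.7, -1.7, 0, 0.02],
  [1, 4.7, -1.7, 0, 0],
])

```text
time_s: 1.65
ee_pos: [0.611, -0.2428, 0.2025]
ee_rot: [[0.939, 0.343, 0.0], [0.343, -0.939, -0.0], [0.0, 0.0, -1.0]]
force: [-0.1, -0.7, -0.2]
finger_gap: 0.0854
finger_force: 0.0
```

Run:
```python
from h import *
s=manip.observe();print(s["ee_pos"],np.array(s["ee_rot"]).round(3),s["time_s"],np.round(s["joint_pos"],2),s["force"])
p,d=cams.read_camera("scene");P=cloud("scene",d)
q=P[copper(p)&(P[...,2]>.004)&(P[...,2]<.03)&(abs(P[...,0]-.61)<.11)&(abs(P[...,1]+.24)<.12)]
print(len(q),fit_tube(q), q.max(0))
cv2.imwrite("pics/s1.png",p[...,::-1])
```

```text
[ 0.61096511 -0.24282026  0.20254519] [[ 0.939  0.343  0.   ]
 [ 0.343 -0.939 -0.   ]
 [ 0.     0.    -1.   ]] 1.65 [ 0.42  0.47 -0.16  1.5   0.08  1.17 -0.98] [-0.09797994 -0.66993456 -0.18050715]
220 (array([ 0.60589675, -0.24419759, -1.22161398]), np.float64(0.0019448744924180708)) [ 0.69582741 -0.18739613  0.01527181]
```

View pics/s1.png

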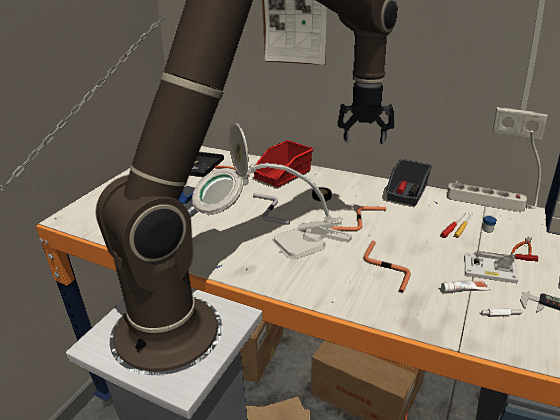

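The view shows the gripper above tube A (scene about (360,215)), clear of the lamp. The fit gives (0.608, -0.242) and agrees with the first one, so I'll go down.

Emit:
carry_out([
  [1, 0, -0.2, 4.5, 0],
  [1, 0, 0, 4.5, 0],
  [1, 0, 0, 4.5, 0],
  [1, 0, 0, 3.5, 0],
  [1, 0, 0, 1.5, 0],
])

```text
time_s: 2.33
ee_pos: [0.6077, -0.2418, 0.0152]
ee_rot: [[0.939, 0.344, -0.003], [0.344, -0.939, 0.001], [-0.003, -0.002, -1.0]]
force: [0.6, 0.9, 0.9]
finger_gap: 0.0855
finger_force: 0.0
```

Emit:
carry_out([
  [1, 0, 0, 1.1, 0],
  [1, 0, 0, 0.3, 0],
  [0.5, 0, 0, 0, 0],
])

```text
time_s: 2.7
ee_pos: [0.6098, -0.2423, 0.0043]
ee_rot: [[0.939, 0.344, 0.001], [0.344, -0.939, -0.001], [0.001, 0.001, -1.0]]
force: [0.4, -0.4, 0.6]
finger_gap: 0.0696
finger_force: 0.0
```

Emit:
carry_out([
  [0.2, 0, 0, 0, 0],
  [0, 0, 0, 0, 0],
  [0, 0, 0, 0, 0],
  [0, 0, 0, 0, 0],
  [0, 0, 0, 0, 0],
])

```text
time_s: 3.32
ee_pos: [0.6091, -0.2421, 0.0034]
ee_rot: [[0.939, 0.344, -0.0], [0.344, -0.939, -0.0], [-0.0, 0.0, -1.0]]
force: [0.5, -0.1, -0.5]
finger_gap: -0.0003
finger_force: 0.0
```

The fingers shut on nothing. Looking.

Run:
```python
from h import *
p,d=cams.read_camera("scene");P=cloud("scene",d)
q=P[copper(p)&(P[...,2]>.004)&(P[...,2]<.05)&(abs(P[...,0]-.61)<.14)&(abs(P[...,1]+.24)<.14)]
print(len(q),fit_tube(q), q.max(0))
pt,dt=cams.read_camera("top");Pt=cloud("top",dt)
q=Pt[copper(pt)&(Pt[...,2]>.002)&(Pt[...,2]<.05)&(abs(Pt[...,0]-.61)<.14)&(abs(Pt[...,1]+.24)<.14)]
print(len(q),fit_tube(q) if len(q)>5 else 0)
a=cv2.resize(p[140:260,300:440],(560,480),interpolation=cv2.INTER_CUBIC)
cv2.imwrite("pics/s2.png",a[...,::-1])
s=manip.observe();print(s["finger_gap"],s["finger_force"])
```

```text
223 (array([ 0.60531684, -0.24519125, -1.20920602]), np.float64(0.002236063708620825)) [ 0.6964925  -0.18893963  0.0151132 ]
135 (array([ 0.61040576, -0.23916642, -1.22706971]), np.float64(0.0024076253932606914))
-9.223340268015151e-05 0.0
```

View pics/s2.png

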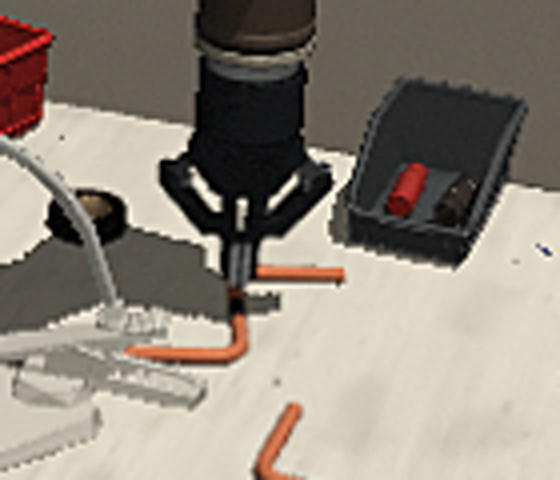

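Run:
```python
from h import *
p,d=cams.read_camera("scene");P=cloud("scene",d)
for v in range(200,232,2): print(v,[(tuple(p[v,u]),P[v,u].round(3).tolist()) for u in (357,359,361)])
f,cx,cy,k1,T=K("scene")
for w in ([.609,-.242,.0034],[.609,-.242,.03],[.6091,-.2415,.012]):
    c=T[:3,:3]@w+T[:3,3]; a,b=c[:2]/c[2]; s=1+k1*(a*a+b*b); print(w,cx+f*a*s,cy+f*b*s)
b=P[240:300,300:350].reshape(-1,3); print("bench",np.median(b[:,2]))
```

```text
200 [((np.uint8(11), np.uint8(12), np.uint8(14)), [0.593, -0.238, 0.075]), ((np.uint8(27), np.uint8(26), np.uint8(27)), [0.597, -0.243, 0.073]), ((np.uint8(30), np.uint8(28), np.uint8(29)), [0.604, -0.247, 0.071])]
202 [((np.uint8(40), np.uint8(40), np.uint8(41)), [0.597, -0.238, 0.066]), ((np.uint8(91), np.uint8(91), np.uint8(89)), [0.598, -0.243, 0.067]), ((np.uint8(96), np.uint8(96), np.uint8(94)), [0.597, -0.249, 0.068])]
204 [((np.uint8(49), np.uint8(49), np.uint8(49)), [0.597, -0.238, 0.059]), ((np.uint8(82), np.uint8(83), np.uint8(82)), [0.597, -0.244, 0.061]), ((np.uint8(109), np.uint8(110), np.uint8(107)), [0.606, -0.247, 0.057])]
206 [((np.uint8(57), np.uint8(56), np.uint8(57)), [0.597, -0.238, 0.053]), ((np.uint8(74), np.uint8(74), np.uint8(72)), [0.597, -0.244, 0.054]), ((np.uint8(109), np.uint8(109), np.uint8(106)), [0.599, -0.25, 0.054])]
208 [((np.uint8(69), np.uint8(69), np.uint8(70)), [0.601, -0.238, 0.044]), ((np.uint8(57), np.uint8(56), np.uint8(55)), [0.602, -0.243, 0.044]), ((np.uint8(107), np.uint8(109), np.uint8(106)), [0.599, -0.25, 0.047])]
210 [((np.uint8(85
[... 1887 characters left out ...]
t8(100), np.uint8(65)), [0.564, -0.263, 0.01])]
228 [((np.uint8(211), np.uint8(116), np.uint8(77)), [0.551, -0.256, 0.009]), ((np.uint8(173), np.uint8(88), np.uint8(55)), [0.55, -0.262, 0.011]), ((np.uint8(169), np.uint8(149), np.uint8(133)), [0.558, -0.265, 0.007])]
230 [((np.uint8(106), np.uint8(82), np.uint8(71)), [0.543, -0.258, 0.007]), ((np.uint8(194), np.uint8(190), np.uint8(174)), [0.553, -0.261, 0.002]), ((np.uint8(224), np.uint8(216), np.uint8(201)), [0.563, -0.265, -0.003])]
[0.609, -0.242, 0.0034] 358.3464234602411 218.86522867170885
[0.609, -0.242, 0.03] 358.91313938134823 211.0947593485289
[0.6091, -0.2415, 0.012] 358.37629636717963 216.31896869419793
bench 0.000921196315457102
```

The scene picture shows the shut fingertips near z≈0.036 over the sleeve (row 211 against the predicted 219). The tips are therefore about 33 mm higher than the reported TCP, and the tube has not moved. I'll open and go lower, watching the force.

Emit:
carry_out([
  [1, 0, 0, 0, 0],
  [1, 0, 0, 0, 0],
  [1, 0, 0, 0, 0],
  [1, 0, 0, 0, 0],
  [1, 0, 0, 0, 0],
])

```text
time_s: 4.1
ee_pos: [0.6092, -0.242, 0.0034]
ee_rot: [[0.939, 0.344, 0.0], [0.344, -0.939, -0.0], [0.0, 0.0, -1.0]]
force: [-0.5, 0.4, 0.0]
finger_gap: 0.0851
finger_force: 0.0
```

Emit:
carry_out([
  [1, 0, 0, 0.7, 0],
  [1, 0, 0, 0.7, 0],
  [1, 0, 0, 0.7, 0],
  [1, 0, 0, 0.5, 0],
  [1, 0, 0, 0, 0],
])

```text
time_s: 4.72
ee_pos: [0.6088, -0.2419, -0.0233]
ee_rot: [[0.939, 0.344, -0.001], [0.344, -0.939, 0.0], [-0.001, -0.001, -1.0]]
force: [-0.3, 0.7, 0.0]
finger_gap: 0.0852
finger_force: 0.0
```

Emit:
carry_out([
  [0.4, 0, 0, 0.2, 0],
  [0.4, 0, 0, 0, 0],
  [0.4, 0, 0, 0, 0],
  [0.3, 0, 0, 0, 0],
])

```text
time_s: 5.22
ee_pos: [0.6092, -0.2421, -0.0244]
ee_rot: [[0.939, 0.344, 0.0], [0.344, -0.939, -0.0], [0.0, 0.0, -1.0]]
force: [-1.2, 0.1, 0.1]
finger_gap: 0.0258
finger_force: 0.0
```

Emit:
carry_out([
  [0, 0, 0, 0, 0],
  [0, 0, 0, 0, 0],
  [0, 0, 0, 0, 0],
  [0, 0, 0, 0, 0],
  [0, 0, 0, 0, 0],
])

```text
time_s: 5.85
ee_pos: [0.6093, -0.2421, -0.0243]
ee_rot: [[0.939, 0.344, 0.0], [0.344, -0.939, -0.0], [0.0, 0.0, -1.0]]
force: [-1.3, 0.5, 5.2]
finger_gap: 0.0088
finger_force: 58.9
```

The gap of 8.8 mm is less than the 12 mm tube, so the grip is too high, on the crown. I'll open and go 7 mm lower.

Emit:
carry_out([
  [0.5, 0, 0, 0, 0],
  [0.5, 0, 0, 0, 0],
  [0.5, 0, 0, 0, 0],
  [0.5, 0, 0, 0.4, 0],
  [0.5, 0, 0, 0.3, 0],
])

```text
time_s: 6.48
ee_pos: [0.6091, -0.2421, -0.0307]
ee_rot: [[0.939, 0.344, -0.0], [0.344, -0.939, -0.0], [-0.0, 0.0, -1.0]]
force: [-8.6, 3.3, 28.5]
finger_gap: 0.0425
finger_force: 14.0
```

Emit:
carry_out([
  [0.2, 0, 0, 0, 0],
  [0, 0, 0, 0, 0],
  [0, 0, 0, 0, 0],
  [0, 0, 0, 0, 0],
  [0, 0, 0, 0, 0],
])

```text
time_s: 7.1
ee_pos: [0.612, -0.2427, -0.0283]
ee_rot: [[0.939, 0.344, 0.005], [0.344, -0.939, -0.002], [0.005, 0.003, -1.0]]
force: [-2.5, 1.4, 20.1]
finger_gap: 0.0095
finger_force: 62.7
```

Run:
```python
from h import *
p,d=cams.read_camera("scene");P=cloud("scene",d)
q=P[copper(p)&(P[...,2]>.004)&(P[...,2]<.05)&(abs(P[...,0]-.61)<.14)&(abs(P[...,1]+.24)<.14)]
print(len(q),fit_tube(q), q.max(0),np.median(q[:,2]))
pt,dt=cams.read_camera("top");Pt=cloud("top",dt)
q=Pt[copper(pt)&(Pt[...,2]>.002)&(Pt[...,2]<.05)&(abs(Pt[...,0]-.61)<.14)&(abs(Pt[...,1]+.24)<.14)]
print(len(q),fit_tube(q),np.median(q[:,2]))
a=cv2.resize(p[170:240,320:400],(640,560),interpolation=cv2.INTER_CUBIC)
cv2.imwrite("pics/s3.png",a[...,::-1])
for v in range(206,224): print(v,[P[v,u].round(3).tolist() for u in (357,359,361)])
print(manip.observe()["ft_torque"])
```

```text
201 (array([ 0.60564835, -0.24618079, -1.22498459]), np.float64(0.002828074016016778)) [ 0.70372879 -0.10758711  0.04756268] 0.010469831391261265
109 (array([ 0.61024732, -0.23916186, -1.23609536]), np.float64(0.002560883449845803)) 0.01072082798852288
206 [[0.598, -0.238, 0.052], [0.689, -0.22, -0.0], [0.687, -0.226, 0.003]]
207 [[0.597, -0.239, 0.049], [0.683, -0.222, 0.0], [0.665, -0.233, 0.012]]
208 [[0.595, -0.239, 0.047], [0.66, -0.228, 0.01], [0.661, -0.234, 0.011]]
209 [[0.599, -0.238, 0.041], [0.652, -0.23, 0.011], [0.658, -0.235, 0.009]]
210 [[0.6, -0.238, 0.038], [0.648, -0.232, 0.01], [0.66, -0.235, 0.005]]
211 [[0.6, -0.239, 0.035], [0.639, -0.234, 0.012], [0.619, -0.246, 0.026]]
212 [[0.6, -0.239, 0.031], [0.636, -0.235, 0.011], [0.622, -0.245, 0.021]]
213 [[0.6, -0.239, 0.028], [0.629, -0.237, 0.011], [0.62, -0.246, 0.018]]
214 [[0.604, -0.238, 0.022], [0.623, -0.239, 0.012], [0.614, -0.248, 0.019]]
215 [[0.598, -0.24, 0.022], [0.616, -0.241, 0.012], [0.613, -0.248, 0.016]]
216 [[0.602, -0.239, 0.017], [0.613, -0.242, 0.011], [0.612, -0.249, 0.013]]
217 [[0.599, -0.24, 0.015], [0.609, -0.244, 0.01], [0.606, -0.25, 0.013]]
218 [[0.6, -0.24, 0.011], [0.598, -0.247, 0.014], [0.604, -0.251, 0.012]]
219 [[0.596, -0.241, 0.01], [0.596, -0.248, 0.012], [0.601, -0.252, 0.01]]
220 [[0.602, -0.24, 0.003], [0.593, -0.249, 0.01], [0.594, -0.254, 0.011]]
221 [[0.596, -0.242, 0.003], [0.586, -0.25, 0.011], [0.591, -0.255, 0.009]]
222 [[0.593, -0.243, 0.002], [0.58, -0.252, 0.011], [0.578, -0.259, 0.014]]
223 [[0.59, -0.244, 0.0], [0.574, -0.254, 0.012], [0.58, -0.258, 0.009]]
[0.31018241 0.44017878 0.04982498]
```

View pics/s3.png

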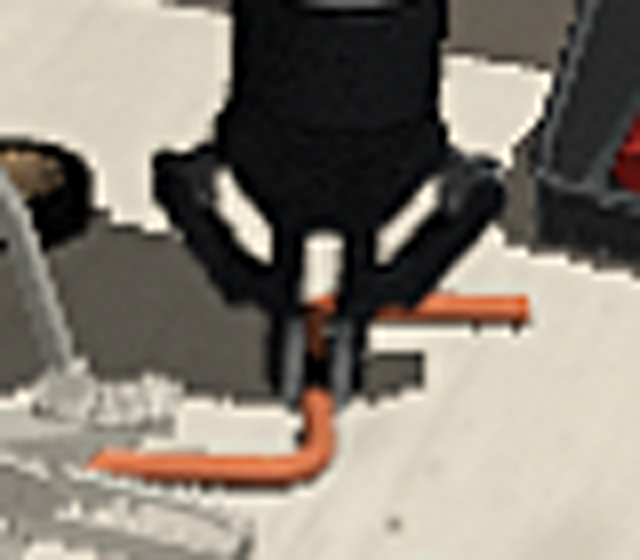

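The fingers now straddle the sleeve (crop (315,365)), with tips at bench level and a 60 N grip. Lifting.

Emit:
carry_out([
  [0, 0, 0, -0.4, 0],
  [0, 0, 0, -1, 0],
  [0, 0, 0, -2, 0],
  [0, 0, 0, -2, 0],
  [0, 0, 0, 0, 0],
])

```text
time_s: 7.82
ee_pos: [0.6109, -0.2427, 0.0252]
ee_rot: [[0.939, 0.343, 0.004], [0.344, -0.939, -0.001], [0.003, 0.003, -1.0]]
force: [0.4, 0.0, -1.3]
finger_gap: 0.0094
finger_force: 58.6
```

Held. Working out the carry rows.

Run:
```python
from h import *
from scipy.interpolate import CubicSpline
# lift is done separately; path in the plane, tool yaw spread over 12 rows
w=CubicSpline([0,6,12],[[.611,-.243],[.62,.03],[.503,.3205]])(np.arange(13))
a=np.arctan2(.344,.939)
for i in range(12):
    dx,dy=(w[i+1]-w[i])*100; ux=[np.cos(a),np.sin(a)]; uy=[np.sin(a),-np.cos(a)]
    print(np.round([dx*ux[0]+dy*ux[1],dx*uy[0]+dy*uy[1]],1).tolist(), w[i+1].round(3)); a+=1.182/12
```

```text
[2.5, -3.8] [ 0.621 -0.199]
[2.6, -3.7] [ 0.628 -0.154]
[2.6, -3.7] [ 0.631 -0.109]
[2.7, -3.7] [ 0.631 -0.063]
[2.9, -3.7] [ 0.627 -0.017]
[3.0, -3.6] [0.62 0.03]
[3.2, -3.6] [0.609 0.077]
[3.4, -3.6] [0.595 0.125]
[3.6, -3.6] [0.577 0.173]
[3.9, -3.6] [0.556 0.222]
[4.2, -3.5] [0.531 0.271]
[4.5, -3.5] [0.503 0.32 ]
```

Emit:
carry_out([
  [0, 0, 0, -3, 0],
  [0, 0, 0, -4.5, 0],
  [0, 0, 0, -5, 0],
  [0, 0, 0, -5, 0],
  [0, 0, 0, 0, 0],
])

```text
time_s: 8.45
ee_pos: [0.6115, -0.2428, 0.2022]
ee_rot: [[0.939, 0.343, 0.008], [0.343, -0.939, -0.003], [0.006, 0.005, -1.0]]
force: [-0.4, -0.2, -1.7]
finger_gap: 0.0095
finger_force: 58.6
```

Emit:
carry_out([
  [0, 2.5, -3.8, 0, -0.0985],
  [0, 2.6, -3.7, 0, -0.0985],
  [0, 2.6, -3.7, 0, -0.0985],
  [0, 2.7, -3.7, 0, -0.0985],
  [0, 2.9, -3.7, 0, -0.0985],
])

```text
time_s: 9.07
ee_pos: [0.6245, -0.014, 0.1957]
ee_rot: [[0.663, 0.749, -0.002], [0.749, -0.663, 0.0], [-0.001, -0.002, -1.0]]
force: [1.5, -0.5, -0.4]
finger_gap: 0.0095
finger_force: 58.7
```

Emit:
carry_out([
  [0, 3.0, -3.6, 0, -0.0985],
  [0, 3.2, -3.6, 0, -0.0985],
  [0, 3.4, -3.6, 0, -0.0985],
  [0, 3.6, -3.6, 0, -0.0985],
  [0, 3.9, -3.6, 0, -0.0985],
])

```text
time_s: 9.7
ee_pos: [0.5542, 0.223, 0.1959]
ee_rot: [[0.23, 0.973, -0.002], [0.973, -0.23, -0.001], [-0.001, -0.002, -1.0]]
force: [-0.2, -0.4, -1.5]
finger_gap: 0.0092
finger_force: 58.6
```

Emit:
carry_out([
  [0, 4.2, -3.5, 0, -0.0985],
  [0, 4.5, -3.5, 0, -0.0985],
  [0, 0, 0, 0, 0],
  [0, 0, 0, 0, 0],
])

```text
time_s: 10.2
ee_pos: [0.5023, 0.3196, 0.1962]
ee_rot: [[0.038, 0.999, -0.001], [0.999, -0.038, -0.001], [-0.002, -0.001, -1.0]]
force: [1.2, 0.1, -1.8]
finger_gap: 0.0094
finger_force: 58.6
```

Run:
```python
from h import *
s=manip.observe(); R=np.array(s["ee_rot"]); print(s["ee_pos"],R.round(3).tolist(),s["time_s"],np.round(s["joint_pos"],2),np.round(s["force"],1),s["finger_force"])
print("tool y ang",np.arctan2(R[1,1],R[0,1]))
for n in("top","scene"):
    p,d=cams.read_camera(n);P=cloud(n,d)
    k=copper(p)&(P[...,2]>.1)&(P[...,2]<.3)&(abs(P[...,0]-.503)<.14)&(abs(P[...,1]-.32)<.14); q=P[k]
    print(n,len(q),fit_tube(q) if len(q)>10 else 0,np.percentile(q[:,2],[10,50,90]) if len(q) else 0)
    if n=="top":
        x,_=fit_tube(q);c,si=np.cos(x[2]),np.sin(x[2]); l=(q[:,:2]-x[:2])@np.array([[c,-si],[si,c]])
        A=np.c_[l,np.ones(len(l))]; g=abs(q[:,2]-np.median(q[:,2]))<.015; print("tilt slopes",np.linalg.lstsq(A[g],q[g,2],rcond=None)[0])
        cv2.imwrite("pics/t4.png",cv2.resize(p[160:280,70:230],(800,600),interpolation=cv2.INTER_CUBIC)[...,::-1])
```

```text
[0.50234021 0.31962323 0.19618013] [[0.038, 0.999, -0.001], [0.999, -0.038, -0.001], [-0.002, -0.001, -1.0]] 10.2 [-0.22  0.43 -0.57  1.65  0.25  1.14 -0.9 ] [ 1.2  0.1 -1.8] 58.60133349895477
tool y ang -0.03807103727813227
top 161 (array([ 0.50229463,  0.32078422, -0.03818552]), np.float64(0.0022376105130538226)) [0.23420663 0.2365743  0.23953946]
tilt slopes [ 0.00861762 -0.00888828  0.23642569]
scene 15 (array([ 0.44985497,  0.23547648, -1.05897935]), np.float64(0.002022227999632812)) [0.23222491 0.23675588 0.2399869 ]
```

View pics/t4.png

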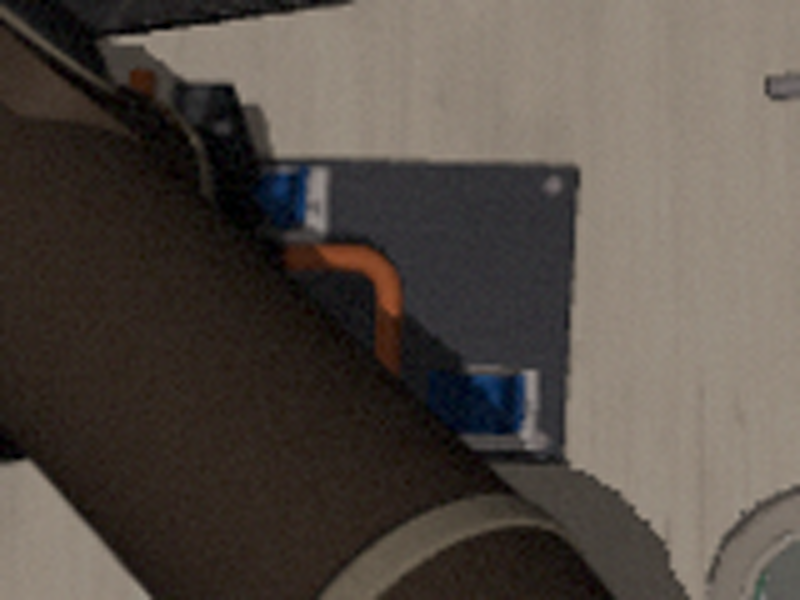

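The view shows the tube level over the cradle: middle leg across at (330,255), its end leg pointing down at (390,310) towards notch 2 at (480,400), with parallax from its height. The fit (0.502, 0.321, -0.038) matches the cradle (0.503, 0.3205, -0.041). I'll lower to just above the mouths and look again.

Emit:
carry_out([
  [0, 0, 0, 3.5, 0],
  [0, 0, 0, 4.5, 0],
  [0, 0, 0, 4, 0],
  [0, 0, 0, 2.5, 0],
  [0, 0, 0, 0, 0],
])

```text
time_s: 10.92
ee_pos: [0.5022, 0.3179, 0.0502]
ee_rot: [[0.04, 0.999, -0.003], [0.999, -0.04, -0.003], [-0.003, -0.003, -1.0]]
force: [0.3, 0.2, -0.6]
finger_gap: 0.0093
finger_force: 58.6
```

Run:
```python
from h import *
s=manip.observe(); print(s["ee_pos"],np.round(s["force"],1),s["finger_force"])
p,d=cams.read_camera("top");P=cloud("top",d)
k=copper(p)&(P[...,2]>.06)&(P[...,2]<.2)&(abs(P[...,0]-.503)<.14)&(abs(P[...,1]-.32)<.14); q=P[k]
print(len(q),fit_tube(q),np.percentile(q[:,2],[10,50,90]))
cv2.imwrite("pics/t5.png",cv2.resize(p[170:270,90:210],(720,600),interpolation=cv2.INTER_CUBIC)[...,::-1])
```

```text
[0.5021517  0.3179106  0.05024017] [ 0.3  0.2 -0.6] 58.64460468292236
24 (array([ 0.51940126,  0.31269834, -0.43762772]), np.float64(0.0015306782055379028)) [0.08771931 0.09176228 0.09652752]
```

View pics/t5.png

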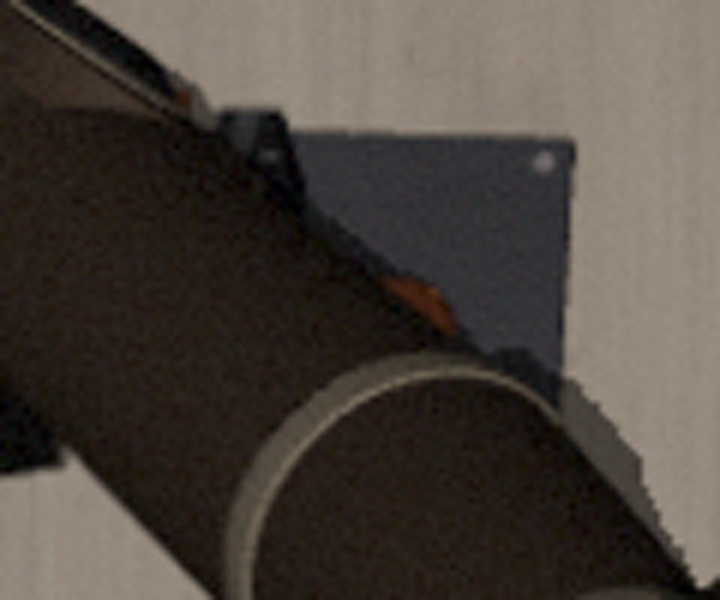

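The arm now hides the notches; only the tube's corner shows, at (425,305). I'll go by the measured pose, correct y by +2 mm, and lower gently on force.

Emit:
carry_out([
  [0, 0.2, 0, 0.6, 0],
  [0, 0, 0, 0.7, 0],
  [0, 0, 0, 0.7, 0],
  [0, 0, 0, 0.7, 0],
  [0, 0, 0, 0, 0],
])

```text
time_s: 11.6
ee_pos: [0.5022, 0.322, 0.0246]
ee_rot: [[0.038, 0.999, -0.001], [0.999, -0.038, -0.001], [-0.001, -0.001, -1.0]]
force: [0.6, -0.1, -1.2]
finger_gap: 0.0094
finger_force: 58.6
```

Emit:
carry_out([
  [0, -0.1, 0, 0.3, 0],
  [0, 0, 0, 0.3, 0],
  [0, 0, 0, 0, 0],
])

```text
time_s: 11.98
ee_pos: [0.5026, 0.3212, 0.0192]
ee_rot: [[0.038, 0.999, -0.0], [0.999, -0.038, -0.0], [-0.0, -0.0, -1.0]]
force: [-0.7, 0.2, -0.4]
finger_gap: 0.0093
finger_force: 58.6
```

Emit:
carry_out([
  [0, 0, 0, 0.2, 0],
  [0, 0, 0, 0.2, 0],
  [0, 0, 0, 0, 0],
])

```text
time_s: 12.35
ee_pos: [0.5027, 0.3211, 0.0153]
ee_rot: [[0.038, 0.999, -0.0], [0.999, -0.038, -0.0], [-0.0, -0.0, -1.0]]
force: [0.3, -0.7, 0.3]
finger_gap: 0.0095
finger_force: 58.7
```

Emit:
carry_out([
  [0, 0, 0, 0.15, 0],
  [0, 0, 0, 0, 0],
])

```text
time_s: 12.6
ee_pos: [0.5029, 0.3209, 0.0142]
ee_rot: [[0.039, 0.999, 0.0], [0.999, -0.039, -0.001], [-0.001, 0.0, -1.0]]
force: [-0.5, -3.4, 3.7]
finger_gap: 0.0093
finger_force: 59.3
```

Emit:
carry_out([
  [0, 0, 0, 0.1, 0],
  [0, 0, 0, 0, 0],
])

```text
time_s: 12.85
ee_pos: [0.5031, 0.3207, 0.0138]
ee_rot: [[0.039, 0.999, 0.001], [0.999, -0.039, -0.001], [-0.001, 0.001, -1.0]]
force: [-2.2, -4.2, 11.2]
finger_gap: 0.0091
finger_force: 59.9
```

Contact comes at the expected seating height, with a slight side push towards -y. I'll yield to it and press lightly.

Emit:
carry_out([
  [0, -0.1, 0, 0, 0],
  [0, 0, 0, 0.05, 0],
  [0, 0, 0, 0, 0],
])

```text
time_s: 13.22
ee_pos: [0.5033, 0.3206, 0.0136]
ee_rot: [[0.038, 0.999, 0.002], [0.999, -0.038, 0.0], [0.0, 0.001, -1.0]]
force: [-1.6, -2.4, 12.0]
finger_gap: 0.0095
finger_force: 59.9
```

Emit:
carry_out([
  [0.3, 0, 0, 0, 0],
  [0.6, 0, 0, 0, 0],
  [0.6, 0, 0, 0, 0],
  [0.6, 0, 0, 0, 0],
  [0.6, 0, 0, 0, 0],
])

```text
time_s: 13.85
ee_pos: [0.5026, 0.3203, 0.0123]
ee_rot: [[0.038, 0.999, -0.0], [0.999, -0.038, 0.0], [-0.0, -0.0, -1.0]]
force: [0.9, -1.1, 0.5]
finger_gap: 0.0513
finger_force: 0.0
```

Emit:
carry_out([
  [0.6, 0, 0, -0.5, 0],
  [0.6, 0, 0, -1.5, 0],
  [0.6, 0, 0, -3, 0],
  [0.6, 0, 0, -5, 0],
  [0.6, 0, 0, -5, 0],
])

```text
time_s: 14.48
ee_pos: [0.5024, 0.3204, 0.1649]
ee_rot: [[0.038, 0.999, 0.0], [0.999, -0.038, 0.0], [0.0, 0.0, -1.0]]
force: [1.3, -0.0, -0.5]
finger_gap: 0.0511
finger_force: 0.0
```

Emit:
carry_out([
  [0.6, -2, 4, -3, 0],
  [0.6, -3, 5, 0, 0],
  [0.6, -3, 5, 0, 0],
  [0.6, -3, 5, 0, 0],
  [0.6, 0, 0, 0, 0],
])

```text
time_s: 15.1
ee_pos: [0.692, 0.1974, 0.1922]
ee_rot: [[0.046, 0.999, 0.001], [0.999, -0.046, -0.002], [-0.002, 0.001, -1.0]]
force: [-0.9, -0.1, -1.1]
finger_gap: 0.0514
finger_force: 0.0
```

Run:
```python
from h import *
s=manip.observe(); print(s["ee_pos"],np.round(s["force"],1),s["finger_gap"],s["time_s"])
p,d=cams.read_camera("top");P=cloud("top",d)
k=copper(p)&(P[...,2]>.03)&(P[...,2]<.1)&(abs(P[...,0]-.503)<.12)&(abs(P[...,1]-.32)<.1); q=P[k]
x,e=fit_tube(q);c,si=np.cos(x[2]),np.sin(x[2]); l=(q[:,:2]-x[:2])@np.array([[c,-si],[si,c]])
print(len(q),x,e,np.percentile(q[:,2],[10,50,90]))
A=np.c_[l,np.ones(len(l))]; print("plane",np.linalg.lstsq(A,q[:,2],rcond=None)[0])
for sg in(1,-1): print(sg,np.median(q[l[:,1]*sg>.04][:,2]))
cv2.imwrite("pics/t6.png",cv2.resize(p[170:270,90:210],(720,600),interpolation=cv2.INTER_CUBIC)[...,::-1])
```

```text
[0.69195627 0.19738432 0.19222382] [-0.9 -0.1 -1.1] 0.05143196716663805 15.1
396 [ 0.50363712  0.32056833 -3.19783678] 0.0026506723917155695 [0.05045056 0.05396641 0.05753326]
plane [-9.91684733e-05  2.72117020e-03  5.39456396e-02]
1 0.054145979683243944
-1 0.05382843795138863
```

View pics/t6.png

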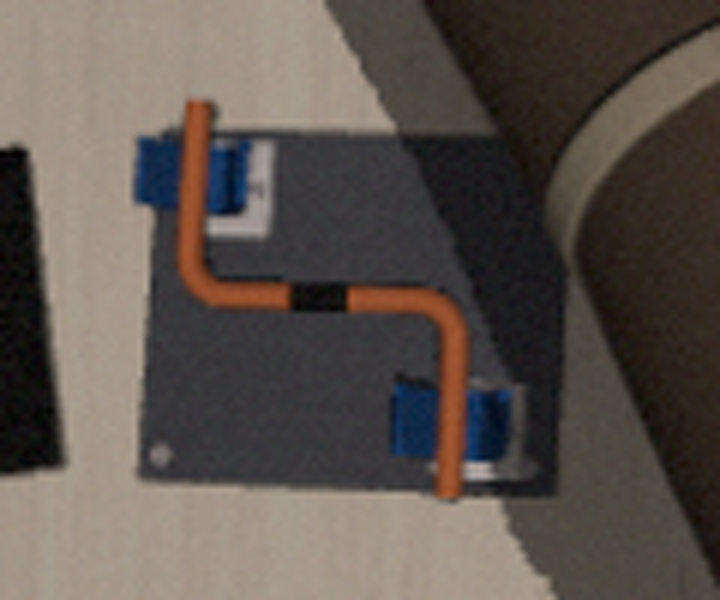

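The tube is seated: both legs lie in the notches, at (195,180) and (455,420). Its top is level at z = 0.054 m, which is the 42 mm floor plus the 12 mm tube. The gripper is clear, so I'm handing in.

```bash
python3 -c "
from station import manip
print(manip.hand_in())"
```

```text
the job is handed in; nothing more can be done
None
```

The copper tube is seated level in both notches and released, with the gripper clear and the steel tube not touched; the job was handed in at about 15 s of the 42 s allowed.

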